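# Make the spray booth ready for a batch of clay figures

## Robot

A 6-joint arm with a two-finger parallel gripper is mounted at the origin on the work surface. World frame = base frame: x ahead of the robot, y to its left, z up, the work surface at z = 0. Lengths are in m, angles in rad, forces in N, time in s.
With the tool pointing down it reaches from about 0.375 to 0.9 m from the base axis. Payload 3.1 kg.
Tool frame: the origin (TCP) lies between the finger pads; the fingertips stand 11 mm ahead of it and the grasp point (between the pads) lies 8 mm behind it; z points along the fingers, y is the line along which they close (so a half turn about z gives the same grasp; the last joint's range is limited). The gripper opens to 87 mm and grips with 3 to 60 N. Pads are 19 mm wide; open, the fingers measure 117 mm over their backs; the gripper's body (75 mm by 190 mm) begins 51 mm behind the grasp point.
Start: joints at [1.083, 0.527, 1.433, -0, 1.181, -0.178], TCP at [0.191, 0.595, 0.234] pointing down, gripper open.
Joint ranges: [-3.08, 3.08], [-0.75, 2.2], [0.22, 2.44], [-1.43, 4.57], [0, 2.65], [-2.85, 2.85]. Speed limits (rad/s): [2.79, 2.79, 3.14, 3.14, 3.14, 3.14].

## Interface

Orientations are given as a unit quaternion [w, x, y, z].
In Python, from workcell import bot gives the robot as it stands. The module is installed in compiled form; this text tells all that it offers. Calls block until the motion is done:
- bot.move_ptp(position, orientation): joint-space move of the TCP to a pose.
- bot.move_linear(position, ori=None, speed=0.15): straight line of the TCP; ori=None keeps the orientation; speed is the mean speed in m/s.
- bot.move_joints(angles): joint-space move.
- bot.command_gripper(opening, effort=None): opening from 0.0 (shut) to 1.0 (fully open); effort is the grip in N (None keeps the last); returns when the fingers have stopped.
- bot.wait(seconds).
- bot.ik(position, orientation): joint angles nearest the present ones, or None.
- bot.get_state(): the state.
- bot.grab_frame(name): name is "scene" or "top" or "wrist"; returns a dict with "frame" (420x560x3 uint8, red, green, blue), "range_z" (420x560 float32, m along the optical axis (not along the pixel's ray), 0 where there is no reading), "fx", "fy", "cx", "cy" (pixels), "dist" ([k1, k2, p1, p2, k3] as OpenCV has them; the pictures are not rectified), "R" (3x3) and "t" (3): a world point X has camera coordinates R X + t; the wrist camera has in their place "hand_eye" (4x4, takes a point from camera to tool coordinates, whose origin is the TCP and whose axes are the flange's). Camera axes: x right, y down, z forward; pixel columns grow to the right and rows downward; lengths in m; the calibration is good to about 2 mm. A picture is of the moment at which its call begins: read the wrist's pose just before it.
A pose or a line that the arm cannot do raises bot.PlanningError and nothing moves.
- bot.hand_in(): hands the job in, once; it reports no verdict.
The state is a dict: "time": time; "qpos": joint angles; "dq": joint speeds; "joint_torque": joint torques, N m; "tcp_pos": TCP position; "tcp_rot": TCP orientation; "ft_force": force on the tool from outside, world axes, zero at the start; "moment": the same for the moment, N m; "grip_width": opening from 0.0 (shut) to 1.0 (fully open).
Only numpy, scipy, OpenCV 4.12 (cv2) and the standard library are available. Lean on these libraries where they do the work, as an engineer would, in place of code of your own. Each camera call takes 0.05 s, during which the arm holds its last target. There are 200 camera calls.

## Task

Get the little spray booth ready for a batch: first push its bifold dust cover right back so that its two panels stand folded flat against each other, then stand every clay figure upright on a marked circle of its own in the booth. Only after that set the paint pot's needle thumbscrew: turn it clockwise until it bottoms, then back it off a quarter turn. If a figure gets knocked off its circle put it back, and leave the jar, the mug and the brush alone.

Things in the scene. Friction and masses are not known exactly. Their poses are not given: they have to be found in the camera images.
- booth: Bench-top spray booth, fixed to the table, turned by up to 0.12 rad: flat floor 230 (x) by 280 (y) mm, its top 10 mm above the table; 6 mm side walls along the long sides (x = -115 and +115 mm) and an 8 mm wall at the +y end, all with their rim 40 mm above the table; the -y end is open. Origin: under the floor's centre, on the table.
- cover_hinge (a point): Middle of the cover's fixed hinge line (along the booth's x) on the rim of the +y wall, 140 mm from the booth's centre, 40 mm above the table. The cover is two aluminium panels, each 230 mm wide, 140 long, 6 thick: the back one hinged here, the front one hinged on the back one's other edge (hinges on their undersides). The front one's free edge glides level along the side rims.
- cover (a joint): Fold of the bifold cover, rad. 0 = both panels level over the booth; it grows as the free edge is pushed towards the hinge wall (the booth's +y) and the cover buckles up like a tent; about 1.55 = both panels upright over the hinge wall, flat together, reaching 180 mm above the table. Starts as a low tent, 0.4 to 0.6; stays where left; the push takes about 3 to 4 N at first, 1 N at the end.
- edge_bar (a point): Middle of the dark steel bar, 16 mm thick, 210 mm long along the booth's x, on the upper (outer) side of the front panel's free edge: the place to push. Its centre stays about 50 mm above the table and lies, within 8 mm, 280 mm x cos(fold) from the hinge line towards the booth's -y.
- circle1 (a point): Centre of a marked circle, 100 mm across, printed flat on the booth floor (10 mm above the table). The four circles stand in a square, 105 mm apart; circles 3 and 4 are nearer the hinge wall, 120 mm from it. Axes as the booth's.
- circle2 (a point): As circle1, another circle.
- circle3 (a point): As circle1, another circle.
- circle4 (a point): As circle1, another circle.
- figure1: Seated animal figure of plain fired clay, 110 mm tall, about 160 g: round foot 66 mm across, 14 mm high; cylindrical torso 46 mm across from 14 to 72 mm up (grip here, about 58 mm up); round head 47 mm across. Origin: centre of its underside, z up its body. Stands on the bench at the robot's right. All alike; two to four of the four are present.
- figure2: As figure1, another figure; may be absent.
- figure3: As figure1, another figure; may be absent.
- figure4: As figure1, another figure; may be absent.
- pot: Round aluminium paint pot, 106 mm across, 90 mm high, fixed to the table, with a brass outlet stub pointing to its -x. Origin: centre of its underside.
- screw (a joint): Opening of the needle thumbscrew on the pot, rad; vertical axis through the pot's centre. 0 = bottomed (hard stop); grows when turned anticlockwise seen from above (opening), falls when turned clockwise. A quarter turn is 1.57. Starts 3.3 to 5.5 open, can open to 7.0, turns with about 0.06 N m, stays where left, does not rise or sink noticeably.
- wing (a point): On the screw's axis, 120 mm above the table: the middle of its upright brass wing, a flat bar 56 mm long (along this point's x), 12 mm thick (its y) and 30 mm high (100 to 130 mm above the table), on a 30 mm round hub (90 to 100 mm above the table). Its x axis turns with the screw and is the pot's x when bottomed; a small ball sits on top of its -x end.
- jar: Closed white paint jar, 64 mm across, 75 mm high. Leave it alone. Origin: centre of its underside.
- mug: White mug, 80 mm across, 90 mm high. Leave it alone. Origin: centre of its underside.
- brush: Flat brush, about 180 mm long, lying on the bench. Leave it alone. Origin: under its middle.

How it is judged:
By the outcome, as a careful person would: the job done as asked, in the order asked, and still so for the second after the job is handed in, with the robot touching nothing.
Of figure1, figure2, figure3, figure4 only 2 to 4 are there at a start; the rules pass over those that are not, and their reading is None.
At some moment in a run one of figure1, figure2, figure3, figure4 may be knocked a few centimetres aside while the robot is not near it.
It also fails if it takes over 210 s, if anything falls off the work surface, if the arm or the gripper's body presses on something with over 40 N, if the wrist force passes 120 N, or if a joint passes its speed limit or range.

## Working session

There is one attempt and no reset: what is moved stays moved. The work goes in short steps, each a Python script; the robot and the scene stay as the last script left them, time stands still between calls to the robot, and variables do not carry over. Pictures are saved under pics/ and viewed, on a budget of 14 in all, crops included, one or two more only if the job needs it, and the job is handed in when it is done.

```bash
mkdir -p pics; ls
cat > h.py <<'E'
import numpy as np, cv2
from workcell import bot
def grab(n):
    f=bot.grab_frame(n); f['img']=f['frame'][:,:,::-1].copy()
    f['K']=np.array([[f['fx'],0,f['cx']],[0,f['fy'],f['cy']],[0,0,1.]]); f['D']=np.array(f['dist'],float)
    return f
def cloud(f):
    "world point per pixel (fixed cameras)"
    h,w=f['range_z'].shape
    uv=np.stack(np.meshgrid(np.arange(w),np.arange(h)),-1).reshape(-1,1,2).astype(np.float64)
    n=cv2.undistortPoints(uv,f['K'],f['D']).reshape(-1,2); z=f['range_z'].reshape(-1,1)
    P=np.hstack([n*z,z]); X=(P-np.array(f['t']).ravel())@np.array(f['R'])
    X[z[:,0]<=0]=np.nan
    return X.reshape(h,w,3)
def ray(f,uv,zp):
    n=cv2.undistortPoints(np.array(uv,float).reshape(-1,1,2),f['K'],f['D']).reshape(-1,2)
    R=np.array(f['R']);t=np.array(f['t']).ravel(); C=-R.T@t
    d=np.hstack([n,np.ones((len(n),1))])@R
    return C+d*((zp-C[2])/d[:,2])[:,None]
def proj(f,X):
    return cv2.projectPoints(np.array(X,float).reshape(-1,1,3),cv2.Rodrigues(np.array(f['R']))[0],np.array(f['t'],float),f['K'],f['D'])[0].reshape(-1,2)
def down(yaw):
    "tool pointing down; tool x axis at yaw in world -> [w,x,y,z]"
    return [0,np.cos(yaw/2),np.sin(yaw/2),0]
E
python3 - <<'E'
from h import *
s=bot.get_state();print(s)
for n in ("scene","top"):
    f=grab(n);cv2.imwrite(f"pics/{n}0.png",f['img']);np.save(n+"0.npy",cloud(f))
    R=np.array(f['R']);print(n,-R.T@np.array(f['t']).ravel(),R[2],f['fx'],(f['range_z']>0).mean())
E
```

```text
pics
{'time': 0.0, 'qpos': array([ 1.08247870e+00,  5.28472163e-01,  1.43390451e+00,  1.04990040e-05,
        1.18140109e+00, -1.78474827e-01]), 'dq': array([ 0.00101561,  0.00130229,  0.00021209,  0.00082427,  0.00078924,
       -0.00134289]), 'joint_torque': array([-1.17540923e-03, -4.40052545e+01, -1.76586431e+01,  6.31208997e-02,
        5.82629757e-02, -1.56491142e-04]), 'tcp_pos': array([0.19018254, 0.5946136 , 0.23256723]), 'tcp_rot': array([-3.62130329e-04,  1.54304326e-01,  9.88022764e-01, -1.03080679e-03]), 'ft_force': array([ 0.1174712 , -0.1225183 , -0.53724686]), 'moment': array([-0.00233862, -0.00871594,  0.03069021]), 'grip_width': 0.9996706244052993}
scene [1.17293452 0.60525977 0.6720553 ] [-0.65108465 -0.54081833 -0.53254512] 397.22610787322685 0.996016156462585
top [0.33364473 0.03630402 1.37114055] [ 0.11425985  0.0083981  -0.9934154 ] 425.7342435357411 0.9958460884353741
```

View pics/scene0.png

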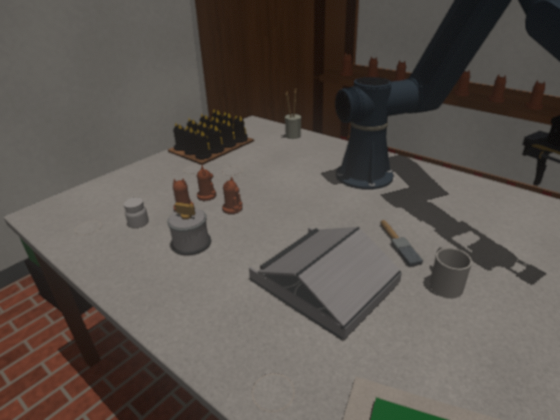

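View pics/top0.png

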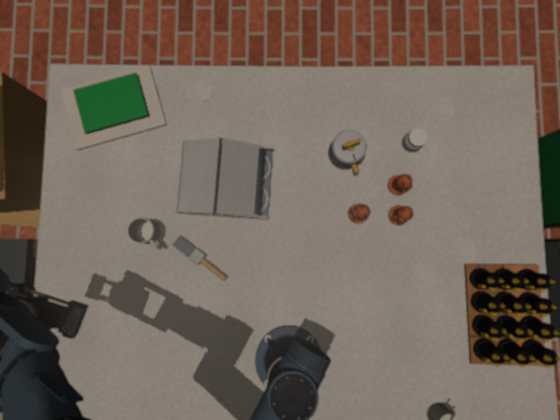

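The scene view shows three red figures (about 181,193; 205,184; 231,195), with the pot at (188,230), the jar at (135,212) and the mug at (451,270). The booth is under a low tent around (325,265). In the top view the figures are at (359,213), (401,184) and (401,215), the pot is at (349,149) with its stub pointing down, and the booth is centred near (225,178). Its open end and bar are on the right (about column 263), so the hinge is at world +y.

```bash
cat >> h.py <<'E'
from scipy.optimize import least_squares
def circ(P,r,c0=None):
    c0=np.median(P,0) if c0 is None else c0
    return least_squares(lambda c:np.hypot(*(P-c).T)-r,c0,loss='soft_l1',f_scale=.003).x
def allcloud(names=("scene","top")):
    out=[]
    for n in names:
        f=grab(n);C=cloud(f);hsv=cv2.cvtColor(f['img'],cv2.COLOR_BGR2HSV)
        out.append((f,C,hsv))
    return out
def figures(views,box=(0.2,1.0,-0.7,0.5),verbose=True):
    "red pixels with height -> cluster on xy -> circle fits of torso"
    P=[];V=[]
    for i,(f,C,h) in enumerate(views):
        m=((h[...,0]<14)|(h[...,0]>172))&(h[...,1]>95)&(h[...,2]>40)
        X=C[m];ok=np.isfinite(X).all(1)&(X[:,0]>box[0])&(X[:,0]<box[1])&(X[:,1]>box[2])&(X[:,1]<box[3])&(X[:,2]>.015)&(X[:,2]<.2)
        P.append(X[ok]);V+= [i]*ok.sum()
    P=np.vstack(P);V=np.array(V)
    # cluster on a 4 mm grid
    g=np.zeros((260,330),np.uint8);ij=((P[:,:2]-[box[0]-.05,box[2]-.05])/.004).astype(int)
    g[ij[:,0],ij[:,1]]=1;g=cv2.morphologyEx(g,cv2.MORPH_CLOSE,np.ones((3,3)))
    n,l=cv2.connectedComponents(g);lab=l[ij[:,0],ij[:,1]];res=[]
    for k in range(1,n):
        q=P[lab==k]
        if len(q)<40: continue
        v=V[lab==k];res.append((q,v))
        if verbose: print('cluster',len(q),np.round(q.mean(0),3),'zmax',round(q[:,2].max(),3),'ext',np.round(np.ptp(q,axis=0),3),[int((v==i).sum()) for i in range(len(views))])
    return res
E
python3 - <<'E'
from h import *
vs=allcloud()
for q,v in figures(vs):
    t=q[(q[:,2]>.03)&(q[:,2]<.07)]
    hd=q[q[:,2]>.09]
    if len(t)>10:print('  torso',circ(t[:,:2],.023,hd[:,:2].mean(0) if len(hd) else None),'head',hd.mean(0))
f,C,h=vs[1]
def pr(u0,u1,v0,v1):return C[v0:v1,u0:u1].reshape(-1,3)
# booth
for i in (0,1):
    P=vs[i][1].reshape(-1,3);P=P[(P[:,0]>.35)&(P[:,0]<.8)&(P[:,1]>.03)&(P[:,1]<.45)]
    Q=P[P[:,2]>.025];print('booth rect',cv2.minAreaRect(Q[:,:2].astype(np.float32)),'zmax',Q[:,2].max(),'ridge y',Q[Q[:,2]>Q[:,2].max()-.006].mean(0))
    R=Q[Q[:,2]>Q[:,2].max()-.006];a=np.polyfit(R[:,0],R[:,1],1);print('ridge slope',a)
print(vs[1][0]['img'][178,200:285].tolist()[::4])
print(np.round(C[178,176:285:4],3).tolist())
# pot
P=np.vstack([x[1].reshape(-1,3) for x in vs]);c0=C[149,349][:2];print('pot0',C[149,349])
for lo,hi,r in((.03,.085,.053),):
    t=P[(P[:,2]>lo)&(P[:,2]<hi)&(np.hypot(*(P[:,:2]-c0).T)<.09)];print(len(t),circ(t[:,:2],r,c0))
t=P[(P[:,2]>.105)&(P[:,2]<.15)&(np.hypot(*(P[:,:2]-c0).T)<.06)];print(len(t),t.mean(0),cv2.minAreaRect(t[:,:2].astype(np.float32)),t[:,2].max())
E
python3 - <<'E'
import cv2
a=cv2.imread('pics/top0.png');b=cv2.imread('pics/scene0.png')
import numpy as np
c=np.hstack([cv2.resize(a[115:235,165:280],None,fx=3.4,fy=3.4,interpolation=3),cv2.resize(a[120:190,325:435],(390,408*70//120+10),interpolation=3) if 0 else cv2.resize(a[125:177,325:380],(400,408),interpolation=3)])
cv2.imwrite('pics/c1.png',c)
E
```

```text
cluster 93 [ 0.25  -0.576  0.022] zmax 0.079 ext [0.104 0.068 0.064] [8, 85]
cluster 650 [ 0.453 -0.335  0.066] zmax 0.111 ext [0.063 0.055 0.096] [333, 317]
cluster 651 [ 0.459 -0.206  0.066] zmax 0.112 ext [0.057 0.053 0.097] [377, 274]
cluster 568 [ 0.548 -0.337  0.073] zmax 0.11 ext [0.061 0.053 0.094] [258, 310]
  torso [ 0.44925411 -0.34704649] head [ 0.45187698 -0.34354849  0.09808712]
  torso [ 0.45421361 -0.21731074] head [ 0.45519612 -0.21516594  0.0977234 ]
  torso [ 0.54692543 -0.34808091] head [ 0.5479061  -0.34371363  0.0973884 ]
booth rect ((0.5090740323066711, 0.2551462948322296), (0.37935829162597656, 0.33966735005378723), 86.44560241699219) zmax 0.11539737690123485 ridge y [0.57125991 0.22019786 0.1116003 ]
ridge slope [-0.06272896  0.2560324 ]
booth rect ((0.5078607797622681, 0.25497865676879883), (0.3777013123035431, 0.3343501091003418), 86.4334487915039) zmax 0.11939106788813977 ridge y [0.55630601 0.21885054 0.11517649]
ridge slope [-0.066305    0.25573641]
[[111, 117, 125], [108, 115, 121], [108, 115, 122], [110, 116, 122], [72, 76, 81], [99, 105, 111], [102, 1
[... 433 characters left out ...]
1], [0.551, 0.25, 0.092], [0.55, 0.237, 0.097], [0.547, 0.222, 0.114], [0.549, 0.212, 0.102], [0.549, 0.2, 0.104], [0.55, 0.188, 0.098], [0.551, 0.177, 0.092], [0.552, 0.165, 0.088], [0.554, 0.154, 0.075], [0.555, 0.142, 0.069], [0.556, 0.13, 0.064], [0.557, 0.118, 0.057], [0.558, 0.106, 0.054], [0.557, 0.093, 0.059], [0.564, 0.082, 0.017], [0.566, 0.069, 0.01], [0.567, 0.056, 0.001], [0.567, 0.043, 0.003], [0.567, 0.03, 0.002], [0.568, 0.017, -0.002]]
pot0 [ 0.64137313 -0.17856567  0.09881371]
848 [ 0.65386216 -0.18398584]
299 [ 0.65604903 -0.17761803  0.12222789] ((0.6551603078842163, -0.180385559797287), (0.018355166539549828, 0.059077028185129166), 22.394670486450195) 0.13772594555855935
```

View pics/c1.png

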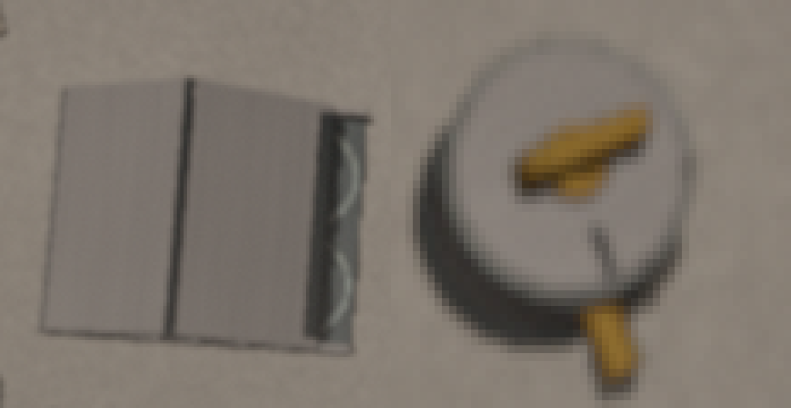

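The crops show the bar at about (262,181) in the top view, with the booth yawed about -0.064. The pot's wing lies along roughly +20° in the picture, and the stub points to world -x with a slight -y. Next I'll push the cover back with a tilted, closed gripper.

```bash
cat >> h.py <<'E'
from scipy.spatial.transform import Rotation as Ro
def quat(M): q=Ro.from_matrix(M).as_quat(); return [q[3],q[0],q[1],q[2]]
def pushpose(yaw,th,sgn,corner):
    "tool whose front fingertip corner is at 'corner'; pushes along booth y, leaning back by th"
    B=Ro.from_euler('z',yaw).as_matrix()
    z=B@[0,np.sin(th),-np.cos(th)];y=sgn*(B@[1,0,0]);x=np.cross(y,z)
    fr=B@[0,np.cos(th),np.sin(th)]
    return np.array(corner)-.0095*fr-.011*z, quat(np.column_stack([x,y,z]))
E
python3 - <<'E'
from h import *
f=grab("wrist");print(np.round(f['hand_eye'],3))
vs=allcloud()
# bar: dark pixels near open end, cast to z=.058 ; hinge back edge of panel
f,C,h=vs[1]
m=(h[130:225,250:280,2]<65);v,u=np.nonzero(m);X=ray(f,np.c_[u+250,v+130],.056)
print('bar',len(X),X.mean(0),cv2.minAreaRect(X[:,:2].astype(np.float32)))
P=np.vstack([x[1].reshape(-1,3) for x in vs])
P=P[(P[:,0]>.45)&(P[:,0]<.65)&(P[:,2]>.05)]
for a,b in((.24,.335),(.12,.205)):
    q=P[(P[:,1]>a)&(P[:,1]<b)];A=np.c_[q[:,:2],np.ones(len(q))];c=np.linalg.lstsq(A,q[:,2],rcond=None)[0];print('plane',c,'slope ang',np.arctan(np.hypot(*c[:2])),'yaw',np.arctan2(-c[0],c[1])if c[1]>0 else np.arctan2(c[0],-c[1]))
for s in(1,-1):
    for y in(.06,.2,.33):
        p,q=pushpose(-.064,np.radians(25),s,[.56,y,.05]);print(s,y,bot.ik(p,q))
E
```

```text
[[-0.001 -0.969 -0.247  0.067]
 [ 1.    -0.001 -0.     0.   ]
 [-0.    -0.247  0.969 -0.15 ]
 [ 0.     0.     0.     1.   ]]
bar 384 [0.55282989 0.09192305 0.056     ] ((0.5485758781433105, 0.09293574839830399), (0.03514287620782852, 0.20572084188461304), 80.92536163330078)
plane [-0.03005397 -0.52598825  0.24323591] slope ang 0.48489316713178693 yaw -0.057076037718752054
plane [ 0.03293485  0.52636013 -0.02081234] slope ang 0.4853183662169037 yaw -0.0624894825640673
1 0.06 [-0.34031908  0.75020885  1.74581258  0.56782516  0.85720919 -0.69877402]
1 0.2 [-0.08840764  0.74893117  1.75064851  0.65418039  0.76745719 -0.53120372]
1 0.33 [ 0.14485003  0.76981426  1.67473156  0.67679276  0.72098762 -0.3132338 ]
-1 0.06 [-0.34031908  0.75020885  1.74581258  0.56782516  0.85720919  2.44281864]
-1 0.2 [-0.08840764  0.74893117  1.75064851  0.65418039  0.76745719  2.61038893]
-1 0.33 [0.14485003 0.76981426 1.67473156 0.67679276 0.72098762 2.82835885]
```

Run:
```python
from h import *
th=np.radians(25);ty=.08;by=-.062
yb=np.array([-np.sin(by),np.cos(by),0]);bar=np.array([.551,.0945,.050])
pp=lambda s,dz=0:pushpose(ty,th,-1,bar+s*yb+[0,0,dz])
for s in(-.05,.1,.25):print(bot.ik(*pp(s))[5])
bot.command_gripper(0,20)
bot.move_ptp(*pp(-.05,.15))
p,q=pp(-.05);bot.move_linear(p,q,.12)
f0=bot.get_state()['ft_force'];print('free',f0)
F=lambda:(bot.get_state()['ft_force']-f0)
s=-.05
for s in list(np.arange(-.03,.205,.02))+list(np.arange(.206,.262,.003)):
    p,q=pp(s);bot.move_linear(p,q,.06 if s<.205 else .03)
    f=F();fy=f@yb
    if s>.2 or s<.03:print(round(s,3),np.round(f,1),round(fy,1),np.round((bot.get_state()['tcp_pos']-p)@yb*1000,1))
    if s>.2 and fy<-10:break
print(bot.get_state()['time'])
f=grab("scene");cv2.imwrite("pics/s1.png",f['img'])
```

```text
2.3437575942737627
2.531358264937385
2.7794929042886203
free [0.0684646  0.32941358 0.07202513]
-0.03 [-0.1 -0.6 -0. ] -0.6 0.6
-0.01 [ 0.  -0.5  0. ] -0.5 0.4
0.01 [ 0.2 -0.1 -0.5] -0.1 0.7
0.206 [-0.4 -0.8  0.6] -0.8 0.2
0.209 [ 0.7 -1.  -0. ] -1.0 0.1
0.212 [ 0.6 -1.6 -0.2] -1.6 0.1
0.215 [ 0.4  0.3 -0.5] 0.3 0.2
0.218 [ 0.7 -0.6 -0.5] -0.6 0.2
0.221 [ 0.7 -0.2 -0.7] -0.1 0.2
0.224 [ 0.6 -1.5 -1.2] -1.4 0.2
0.227 [ 0.2 -5.3 -0. ] -5.3 -0.7
0.23 [ -1.2 -12.2   3.4] -12.3 -2.5
14.15
```

View pics/s1.png

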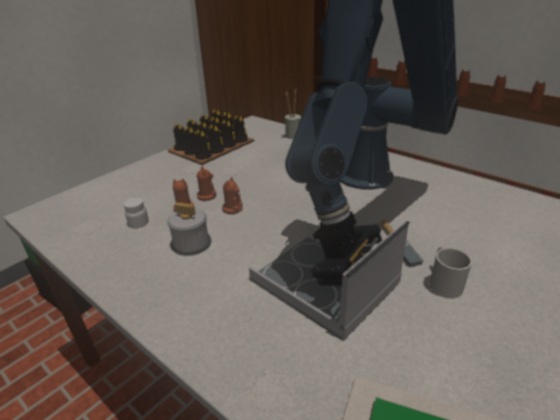

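The cover is folded upright, shown by the panel at about (377,275) in the scene view, and the push ended on a clear stop. I'll retreat, then measure the circles and figures.

```bash
python3 - <<'E'
from h import *
th=np.radians(25);ty=.08;by=-.062
yb=np.array([-np.sin(by),np.cos(by),0]);bar=np.array([.551,.0945,.050])
pp=lambda s,dz=0:pushpose(ty,th,-1,bar+s*yb+[0,0,dz])
p,q=pp(.12);bot.move_linear(p,q,.15);p,q=pp(.06,.2);bot.move_linear(p,q,.25)
bot.command_gripper(1.0)
for yaw in(0,np.pi,-np.pi/2-.062):print(yaw,[np.round(bot.ik(p,down(yaw))[[0,5]],2) for p in([.45,-.345,.2],[.55,-.345,.056],[.55,.1,.07],[.56,.26,.2])])
E
cat > meas.py <<'E'
from h import *
import sys
vs=allcloud()
for q,v in figures(vs,verbose=False):
    t=q[(q[:,2]>.035)&(q[:,2]<.075)];hd=q[q[:,2]>.09]
    if len(t)>10 and q[:,2].max()<.14:print('fig',circ(t[:,:2],.023,q[:,:2].mean(0)).round(4),'head',hd.mean(0).round(4),'zmax',q[:,2].max().round(3),len(q))
f,C,h=vs[1];cv2.imwrite(f"pics/top_{sys.argv[1]}.png",f['img']);cv2.imwrite(f"pics/scene_{sys.argv[1]}.png",vs[0][0]['img'])
E
python3 - <<'E'
from h import *
bot.move_ptp([.45,-.12,.36],down(np.pi))
E
python3 meas.py 1
python3 - <<'E'
import cv2,numpy as np
a=cv2.imread('pics/top_1.png')
cv2.imwrite('pics/c2.png',cv2.resize(a[110:250,165:430],None,fx=3,fy=3,interpolation=3))
E
```

```text
0 [array([-0.85,  0.72]), array([-0.73,  0.84]), array([-0.02,  1.55]), array([0.25, 1.82])]
3.141592653589793 [array([-0.85, -2.42]), array([-0.73, -2.3 ]), array([-0.02, -1.59]), array([ 0.25, -1.32])]
fig [ 0.4503 -0.3482] head [ 0.4514 -0.3433  0.098 ] zmax 0.111 550
fig [ 0.4543 -0.2172] head [ 0.4544 -0.2133  0.0964] zmax 0.115 465
fig [ 0.5493 -0.3492] head [ 0.5545 -0.3404  0.0972] zmax 0.105 255Traceback (most recent call last):
  File "<stdin>", line 7, in <module>
TypeError: 'NoneType' object is not subscriptable
```

View pics/c2.png

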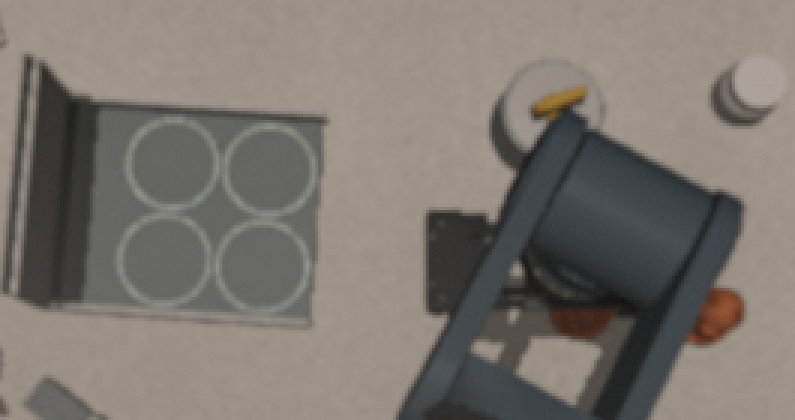

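The top crop shows all four circles clear, centred at about (172,163), (270,168), (165,260) and (263,265). The figures are where I measured them. I'll fit the rings and then place the first figure.

```bash
cat >> h.py <<'E'
def pickplace(fig,c,g=15,pyaw=0.,cyaw=1.51,zg=.056):
    st=bot.get_state
    bot.command_gripper(1.0,g)
    bot.move_ptp([*fig,.25],down(pyaw)); bot.move_linear([*fig,.13],None,.3); bot.move_linear([*fig,zg],None,.12)
    bot.command_gripper(0.,g); w=st()['grip_width']*87; z0=st()['tcp_pos'][2]
    bot.move_linear([*fig,.25],None,.2); w2=st()['grip_width']*87
    print('grip width mm',round(w,1),'after lift',round(w2,1),'z0',round(z0,4))
    if w2<35: return False
    bot.move_ptp([*c,.26],down(cyaw)); bot.move_linear([*c,.10],None,.2)
    z=zg+.0115; bot.move_linear([*c,z],None,.05)
    s=st(); print('placed tcp',s['tcp_pos'].round(4),'f',s['ft_force'].round(1),'w',round(s['grip_width']*87,1))
    bot.command_gripper(.8); bot.move_linear([*c,.16],None,.15); bot.move_linear([*c,.26],None,.3)
    return True
E
python3 - <<'E'
from h import *
import json
f=grab("top");g=cv2.cvtColor(f['img'],cv2.COLOR_BGR2GRAY).astype(float)
top=g-cv2.blur(g,(15,15));res=[]
for u,v in((172,163),(270,168),(165,260),(263,265)):
    c=ray(f,[165+u/3,110+v/3],.010)[0,:2]
    vv,uu=np.mgrid[110:230,165:280];uv=np.c_[uu.ravel(),vv.ravel()]
    X=ray(f,uv,.010)[:,:2];b=top[uv[:,1],uv[:,0]]
    for _ in range(3):
        d=np.hypot(*(X-c).T);k=(abs(d-.0495)<.007)&(b>4);
        r=least_squares(lambda p:np.hypot(*(X[k]-p[:2]).T)-p[2],[*c,.05],loss='soft_l1',f_scale=.002).x;c=r[:2]
    print(r.round(4),k.sum());res.append(r[:2])
R=np.array(res);print('pair dists',[np.linalg.norm(R[i]-R[j]).round(4) for i,j in((0,1),(2,3),(0,2),(1,3))]);d=R[0]-R[1]+R[2]-R[3];print('booth yaw',-np.arctan2(d[0],d[1]))
json.dump(R.tolist(),open('circ.json','w'))
print(pickplace([.4543,-.217],R[2]),bot.get_state()['time'])
E
python3 meas.py 2
```

```text
[0.6098 0.2186 0.0487] 290
[0.6035 0.1147 0.0484] 255
[0.5061 0.225  0.0488] 273
[0.4994 0.1208 0.0485] 241
pair dists [np.float64(0.1042), np.float64(0.1044), np.float64(0.1039), np.float64(0.1042)]
booth yaw -0.0626243763372967
grip width mm 45.7 after lift 45.9 z0 0.0561
placed tcp [0.5062 0.2251 0.0674] f [-0.5  0.3 -2. ] w 46.0
True 32.9917
fig [ 0.4495 -0.3474] head [ 0.4518 -0.3429  0.0977] zmax 0.112 639
fig [0.4842 0.2274] head [0.4941 0.2294 0.1024] zmax 0.119 738
fig [ 0.5472 -0.348 ] head [ 0.5478 -0.3439  0.0971] zmax 0.109 579
```

View pics/scene_2.png

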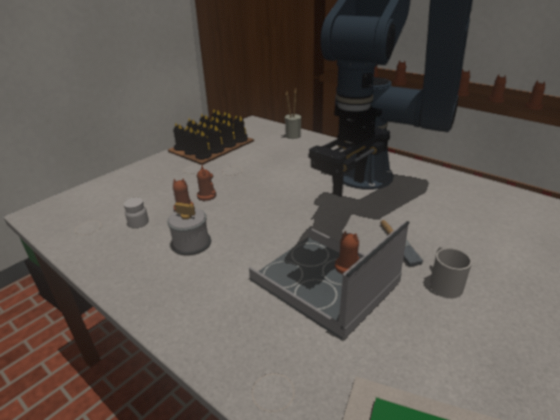

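The first figure stands upright in its circle, at about (347,252) in the scene view. Placing the other two now.

```bash
python3 - <<'E'
from h import *
import json
R=json.load(open('circ.json'))
print(pickplace([.5472,-.3475],R[1],zg=.057),bot.get_state()['time'])
E
python3 - <<'E'
from h import *
import json
R=json.load(open('circ.json'))
v=allcloud();L=[circ(t[:,:2],.023,q[:,:2].mean(0)) for q,_ in figures(v,(.3,.7,-.6,-.1),False) for t in [q[(q[:,2]>.035)&(q[:,2]<.075)]] if len(t)>30 and q[:,2].max()>.1]
print(L)
if len(L)==1: print(pickplace(L[0],R[3],zg=.058),bot.get_state()['time'])
bot.move_ptp([.45,-.12,.36],down(0))
print(bot.get_state()['time'])
E
python3 meas.py 3
python3 - <<'E'
import cv2,numpy as np
a=cv2.imread('pics/top_3.png');b=cv2.imread('pics/scene_3.png')
cv2.imwrite('pics/c3.png',np.hstack([cv2.resize(a[120:230,165:285],(400,367),interpolation=3),cv2.resize(b[210:340,240:420],(400,289),interpolation=3)[:] if 0 else cv2.resize(b[200:340,245:398],(400,367),interpolation=3)]))
E
```

```text
grip width mm 45.5 after lift 45.8 z0 0.0571
placed tcp [0.6036 0.1147 0.0684] f [ 0.6 -0.3 -1.1] w 45.6
True 44.4
[array([ 0.44989722, -0.34740824])]
grip width mm 45.3 after lift 45.7 z0 0.058
placed tcp [0.4994 0.1208 0.0693] f [-0.9  0.7 -1.1] w 45.8
True 55.4917
56.525
fig [0.484  0.2275] head [0.4885 0.2287 0.1038] zmax 0.12 905
fig [0.4998 0.1216] head [0.5028 0.1245 0.1039] zmax 0.122 957
fig [0.6052 0.1151] head [0.6078 0.1188 0.1034] zmax 0.124 1119
```

View pics/c3.png

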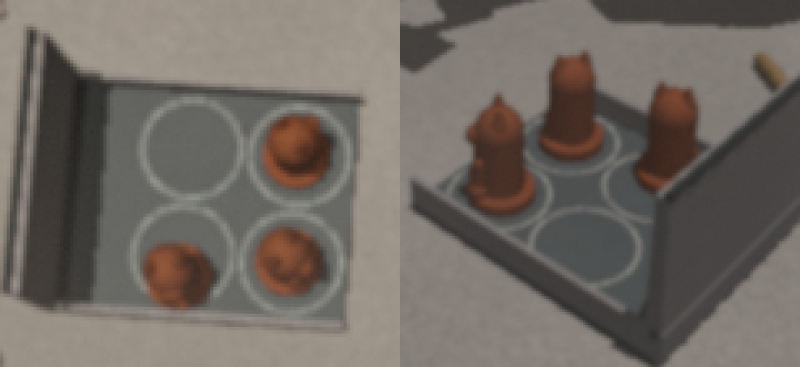

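The first figure has been knocked about 22 mm aside: it is now at (0.484, 0.2275), seen in the crop at (178,275) over its ring's edge. The other two are centred. I'll regrip it and put it back.

```bash
python3 - <<'E'
from h import *
import json
R=json.load(open('circ.json'))
st=bot.get_state
f=[.484,.2275];c=R[2]
bot.command_gripper(1.0,15);bot.move_ptp([*f,.26],down(1.51));bot.move_linear([*f,.068],None,.15)
bot.command_gripper(0,15);bot.move_linear([*f,.09],None,.1);print(st()['grip_width']*87)
bot.move_linear([*c,.09],None,.1);bot.move_linear([*c,.069],None,.05);print(st()['tcp_pos'],st()['ft_force'])
bot.command_gripper(.8);bot.move_linear([*c,.16],None,.15);bot.move_linear([*c,.26],None,.3)
bot.move_ptp([.45,-.12,.36],down(0));print(st()['time'])
E
python3 meas.py 4
python3 - <<'E'
from h import *
# pot / wing: yellow parts
vs=allcloud()
P=[];c0=np.array([.654,-.184])
for f,C,h in vs:
    m=(h[...,0]>14)&(h[...,0]<35)&(h[...,1]>110)&(h[...,2]>50)
    X=C[m];k=np.hypot(*(X[:,:2]-c0).T)<.12;X=X[k];P.append(X);print(len(X))
for X in P:
    w=X[X[:,2]>.103]; s=X[(X[:,2]<.095)]
    print('wing',len(w),cv2.minAreaRect(w[:,:2].astype(np.float32)),w[:,2].max(),'ball?',w[w[:,2]>.131].mean(0),'stub',len(s),s.mean(0) if len(s) else '')
f=vs[1][0];cr=f['img'][125:185,320:385];cv2.imwrite('pics/c4a.png',cv2.resize(cr,None,fx=6,fy=6,interpolation=3))
a=cv2.imread('pics/c4a.png');b=vs[0][0]['img'][170:260,150:240];b=cv2.resize(b,(360,360),interpolation=3)
cv2.imwrite('pics/c4.png',np.hstack([a,b]))
E
```

```text
45.20867308645896
[0.50574262 0.2249865  0.06851179] [ 0.17481723  0.24427099 -2.23947715]
65.475
fig [0.4997 0.1216] head [0.5029 0.1246 0.104 ] zmax 0.121 960
fig [0.5056 0.2252] head [0.51   0.2264 0.1038] zmax 0.125 948
fig [0.6053 0.115 ] head [0.6075 0.1186 0.1037] zmax 0.124 1115
84
85
wing 57 ((0.6581985354423523, -0.17732828855514526), (0.011323275044560432, 0.04868882894515991), 16.831783294677734) 0.13267120908172086 ball? [ 0.65420507 -0.16910751  0.13195871] stub 0 
wing 78 ((0.650971531867981, -0.18021801114082336), (0.012732511386275291, 0.05201421678066254), 18.433034896850586) 0.13623612096068727 ball? [ 0.65118108 -0.17900785  0.13329955] stub 0
```

View pics/c4.png

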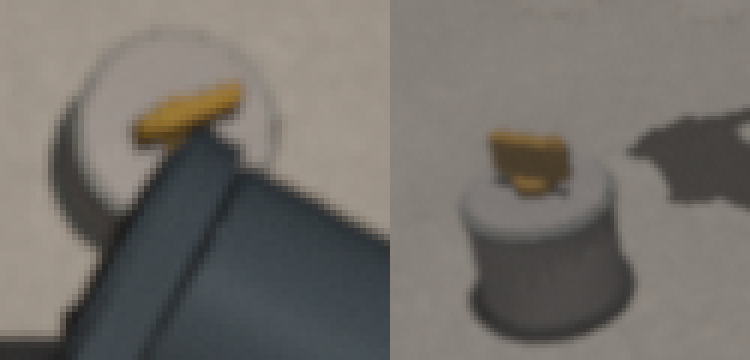

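All three figures are now within 2 mm of their circle centres. The arm hid part of the pot, so I'll look with the wrist camera from above.

```bash
cat >> h.py <<'E'
def wrist():
    s=bot.get_state();f=grab("wrist");q=s['tcp_rot']
    Rt=Ro.from_quat([q[1],q[2],q[3],q[0]]).as_matrix();he=np.array(f['hand_eye'])
    Rc=Rt@he[:3,:3];tc=s['tcp_pos']+Rt@he[:3,3];f['R']=Rc.T;f['t']=-Rc.T@tc
    return f
E
python3 - <<'E'
from h import *
bot.move_ptp([.655,-.182,.30],down(0))
f=wrist();C=cloud(f);cv2.imwrite('pics/w1.png',f['img']);np.save('w1.npy',C)
h=cv2.cvtColor(f['img'],cv2.COLOR_BGR2HSV)
m=(h[...,0]>12)&(h[...,0]<38)&(h[...,1]>100)&(h[...,2]>40)
X=C[m];print(len(X))
w=X[(X[:,2]>.120)&(X[:,2]<.15)];print('wing',len(w),cv2.minAreaRect(w[:,:2].astype(np.float32)),w[:,2].max())
b=w[w[:,2]>.133];print('ball',len(b),b.mean(0) if len(b) else '')
s=X[(X[:,2]<.09)];print('stub',len(s),cv2.minAreaRect(s[:,:2].astype(np.float32)) if len(s) else '',s.mean(0))
P=C.reshape(-1,3);t=P[(abs(P[:,2]-.09)<.006)&(np.hypot(*(P[:,:2]-[.655,-.182]).T)<.07)]
print('lid',len(t),cv2.minEnclosingCircle(t[:,:2].astype(np.float32)))
E
```

```text
8578
wing 822 ((0.6541915535926819, -0.18158605694770813), (0.012159724719822407, 0.05525697022676468), 21.449918746948242) 0.13485661929781864
ball 38 [ 0.64656153 -0.16220002  0.13375325]
stub 252 ((0.6077627539634705, -0.18578439950942993), (0.11268986016511917, 0.04870456084609032), 16.05284309387207) [ 0.59013905 -0.2058372   0.05667688]
lid 6598 ((0.6543591618537903, -0.18199244141578674), 0.05254361033439636)
```

View pics/w1.png

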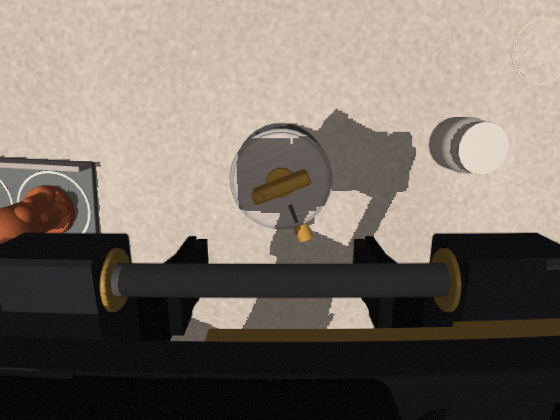

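The wrist view shows the pot at (281,175), the wing bar through (281,187) with its ball at the left end (about 257,196), and the stub at (303,232). So the wing's x is at about -1.20 rad and the pot's x at about +0.35, which means the screw is roughly 4.7 rad open. I'll turn it clockwise in two grasps.

```bash
cat > screw.py <<'E'
from h import *
st=bot.get_state
c=[.6543,-.1818];Z=.114
def grasp(yaw):
    bot.command_gripper(.5,25);bot.move_ptp([*c,.19],down(yaw));bot.move_linear([*c,Z],None,.08)
    m0=st()['moment'][2];bot.command_gripper(0,25);s=st()
    print('grasp w',round(s['grip_width']*87,1),'F',s['ft_force'].round(1),'M',s['moment'].round(3),'q6',s['qpos'][5].round(3));return m0
def turn(dyaw,m0,step,stop=None):
    "turn tool by dyaw about its axis in steps; stop when |dMz|>stop"
    q=np.array(st()['qpos']);q0=q[5];n=int(np.ceil(abs(dyaw)/step))
    for k in range(1,n+1):
        q[5]=q0-dyaw*k/n;bot.move_joints(q);s=st();dm=s['moment'][2]-m0
        if k%4==0 or k==n or (stop and abs(dm)>stop*.5):print('yaw turned',round(dyaw*k/n,3),'act',round(-(s['qpos'][5]-q0),3),'dM',round(dm,3),'F',s['ft_force'].round(1),'tq6',s['joint_torque'][5].round(2),'t',round(s['time'],1))
        if stop and abs(dm)>stop:print('STOP');return dyaw*k/n
    return dyaw
def release():
    bot.command_gripper(.5);bot.move_linear([*c,.19],None,.15)
E
python3 - <<'E'
from screw import *
m0=grasp(-1.196+np.pi)
turn(-3.2,m0,.4,.3)
f=wrist() if 0 else None
release();print(st()['time'])
bot.move_ptp([.655,-.182,.30],down(0))
f=wrist();C=cloud(f);h=cv2.cvtColor(f['img'],cv2.COLOR_BGR2HSV)
m=(h[...,0]>12)&(h[...,0]<38)&(h[...,1]>100)&(h[...,2]>40)
X=C[m];w=X[(X[:,2]>.120)&(X[:,2]<.15)&(np.hypot(*(X[:,:2]-c).T)<.05)];print('wing',len(w),cv2.minAreaRect(w[:,:2].astype(np.float32)));b=w[w[:,2]>.1325];print('ball',b.mean(0)-[*c,0])
E
```

```text
grasp w 11.5 F [-0.2  0.9  0.7] M [-0.034  0.03   0.076] q6 -0.81
yaw turned -1.6 act -1.596 dM -0.048 F [ 0.1 -0.4  1.1] tq6 -0.03 t 72.7
yaw turned -3.2 act -3.196 dM -0.094 F [-0.5  0.2  1.3] tq6 -0.03 t 74.6
76.05
wing 837 ((0.6541772484779358, -0.18152515590190887), (0.012376411817967892, 0.0553547628223896), 18.621580123901367)
ball [ 0.00660145 -0.01968584  0.13346806]
```

Run:
```python
from screw import *
m0=grasp(1.896)
turn(-1.2,m0,.4,.3)
a=turn(-.8,m0,.02,.3)
print(st()['qpos'][5],a,st()['time'])
```

```text
grasp w 11.7 F [0.1 0.2 0. ] M [-0.087 -0.037 -0.047] q6 -0.76
yaw turned -1.2 act -1.196 dM -0.068 F [ 0.4 -1.1  0.2] tq6 -0.03 t 82.3
yaw turned -0.08 act -0.08 dM -0.071 F [ 0.7 -0.6 -0.7] tq6 -0.03 t 83.3
yaw turned -0.16 act -0.16 dM -0.035 F [ 0.1 -0.2 -0. ] tq6 -0.03 t 84.3
yaw turned -0.24 act -0.24 dM -0.086 F [ 0.1  1.3 -0. ] tq6 -0.03 t 85.3
yaw turned -0.32 act -0.32 dM -0.077 F [-0.   0.6 -0.7] tq6 -0.03 t 86.3
yaw turned -0.34 act -0.339 dM 0.177 F [ 1.   0.3 -2. ] tq6 0.2 t 86.5
yaw turned -0.36 act -0.359 dM 0.457 F [ 0.1  0.1 -0.6] tq6 0.51 t 86.8
STOP
0.7946019203465768 -0.36 86.775
```

A clear hard stop, with contact about 0.037 rad before the present command. Backing off a quarter turn from the contact point.

```bash
python3 - <<'E'
from screw import *
turn(np.pi/2+.037,0,.3)
release()
bot.move_ptp([.655,-.182,.30],down(0))
f=wrist();C=cloud(f);cv2.imwrite('pics/w2.png',f['img']);h=cv2.cvtColor(f['img'],cv2.COLOR_BGR2HSV)
m=(h[...,0]>12)&(h[...,0]<38)&(h[...,1]>100)&(h[...,2]>40)
X=C[m];w=X[(X[:,2]>.120)&(X[:,2]<.15)&(np.hypot(*(X[:,:2]-c).T)<.05)];r=cv2.minAreaRect(w[:,:2].astype(np.float32));print('wing',r,np.radians(r[2]+90));b=w[w[:,2]>.1325];print('ball',b.mean(0)-[*c,0])
s=X[(X[:,2]>.03)&(X[:,2]<.11)&(np.hypot(*(X[:,:2]-c).T)<.1)&(np.hypot(*(X[:,:2]-c).T)>.056)];d=s.mean(0)[:2]-c;print('stub',len(s),d,'pot x ang',np.arctan2(-d[1],-d[0]))
bot.move_ptp([.3,-.4,.4],down(0));print(st()['time'])
E
python3 meas.py 5
python3 - <<'E'
import cv2,numpy as np
a=cv2.imread('pics/top_5.png');b=cv2.imread('pics/scene_5.png')
cv2.imwrite('pics/c5.png',np.hstack([cv2.resize(a[100:260,130:450],(400,200),interpolation=3) if 0 else cv2.resize(a[110:240,165:390],(450,260),interpolation=3),cv2.resize(b[200:340,245:398],(300,260),interpolation=3)]))
E
```

```text
yaw turned 1.072 act 1.067 dM 0.062 F [-0.1  0.8 -1.2] tq6 0.01 t 88.2
yaw turned 1.608 act 1.602 dM 0.043 F [ 0.4  0.9 -2.3] tq6 0.01 t 89.0
wing ((0.6541637778282166, -0.18146538734436035), (0.01216314546763897, 0.05514458566904068), 21.2640438079834) 1.9419239035325198
ball [ 0.00774267 -0.0195571   0.13328487]
stub 235 [-0.06576956 -0.02532211] pot x ang 0.36751988986756
93.7917
fig [0.4996 0.1217] head [0.5023 0.1243 0.104 ] zmax 0.121 955
fig [0.5057 0.2251] head [0.51   0.2265 0.1038] zmax 0.122 950
fig [0.6053 0.1149] head [0.6078 0.1188 0.1038] zmax 0.123 1116
```

View pics/c5.png

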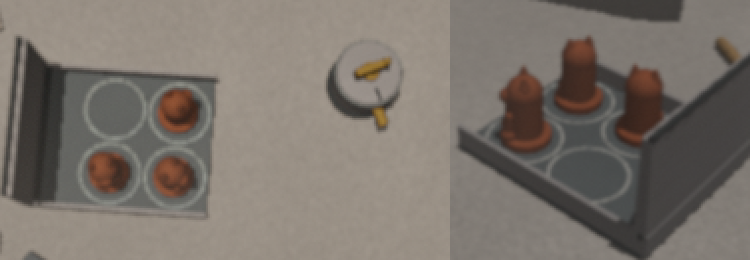

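Wing minus pot angle is 1.574 rad, and all three figures are centred and upright. One numeric check that the cover is flat, then hand in.

Run:
```python
from h import *
by=-.0626;yb=np.array([-np.sin(by),np.cos(by)]);xb=np.array([np.cos(by),np.sin(by)])
o=np.array([.5547,.1698])+.0325*yb
v=allcloud()
for f,C,h in v:
    P=C.reshape(-1,3);X=(P[:,:2]-o)@xb;Y=(P[:,:2]-o)@yb
    for a,b in((.07,.1),(.1,.13),(.13,.16),(.165,.19)):
        k=(abs(X)<.1)&(Y>.08)&(Y<.18)&(P[:,2]>a)&(P[:,2]<b)
        if k.sum()>5:print(a,k.sum(),'y pct',np.percentile(Y[k],[2,50,98]).round(4),'zmax',P[k,2].max().round(3))
```

```text
0.07 459 y pct [0.1428 0.144  0.1453] zmax 0.1
0.1 502 y pct [0.1426 0.1439 0.145 ] zmax 0.13
0.13 528 y pct [0.1422 0.1434 0.1445] zmax 0.16
0.165 574 y pct [0.1312 0.1428 0.1451] zmax 0.186
0.07 161 y pct [0.1275 0.1288 0.1301] zmax 0.099
0.1 172 y pct [0.1276 0.1293 0.1304] zmax 0.13
0.13 186 y pct [0.1282 0.1297 0.1311] zmax 0.16
0.165 452 y pct [0.1293 0.1356 0.1435] zmax 0.19
```

```bash
python3 -c "
from workcell import bot
print(bot.get_state()['time']);bot.hand_in()"
```

```text
93.9917
the job is handed in; nothing more can be done
```

The job is done and handed in at about 94 s of the 210 s allowed. I did it in the order asked and left the jar, mug and brush alone.

- **Cover:** I pushed it back until it met a firm stop at about 12 N. The last check had both panels within about 0.015 rad of vertical, folded together, with the top about 0.185 m above the table.
- **Figures:** Three were present, and each was placed on its own circle. The first one was then found about 22 mm off, so I put it back. The last measurement had all three upright and within 2 mm of their circle centres.
- **Thumbscrew:** I turned it clockwise in two grasps until it hit a clear hard stop, then backed it off 1.57 rad. The wrist camera put the wing 1.574 rad from the pot's axis, which agrees.

No final check failed. Right after placing, the first figure already read about 22 mm off. I took that for the arm blocking the view, so I only put it back after placing the other two. I can't say exactly when it moved.

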